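Clamp the block in the cam-lock drilling fixture

TASK

Clamp the small aluminium block in the drilling fixture. The eccentric cam blocks the roller of the slide, so first push the red-knobbed lever round until it points straight back alongside the slide, which turns the cam's low point to the roller; then push the slide's blue tab forward until the jaw holds the block flat against the end stop, and push the lever back until the cam bites tight behind the roller. Only push: do not lift the block, leave the other things on the bench where they are, and finish clear of everything.

Things in the scene. Friction and masses are not known exactly. Their poses are not given: they have to be found in the camera images.
- fixture: Aluminium base plate 222 x 192 x 10 mm, screwed to the bench. Origin at bench level under the middle line of the slide channel; +x forward (slide is pushed that way, to the end stop), +y left (cam side), z up. Plate spans x -82 to +140 mm, y -60 to +132 mm. Two steel guide rails along x, tops 27 mm above the bench, 68 mm apart inside; slide and block lie between.
- end_stop: Dark steel stop across the front end of the channel, fixed to the fixture, top 46 mm above the bench. Its face, towards the slide, is at fixture x = +108 mm. Origin on the plate's top, 11 mm in front of that face.
- block: Loose aluminium block, 38 mm (its x) by 62 mm (its y) by 28 mm high, 0.26 kg, lying on the base plate in the channel between jaw and end stop, long side across. Origin at the centre of its underside, 10 mm above the bench. Seated against the stop, its origin is at fixture x = +89 mm.
- slide (a joint): Travel (m) of the steel slide, forward positive, 0 = fully back. Takes 3 N, a few more with the block; stays where left. Jaw face (64 mm wide) at fixture x = 4 mm + value: holds the block on the stop at 0.066. Brass follower roller (diameter 16 mm) at fixture x = -34 mm + value, y = +64 mm, must pass the cam (axis at x = 0).
- push_tab (a point): Middle of the rear face of the slide's upright blue tab (44 mm wide, 8 mm thick, 41 to 76 mm above the bench); 66 mm above the bench, fixture x = -44 mm + slide value, y = 0. Push it along the fixture's +x. The slide's deck behind the tab is 36 mm above the bench and reaches 26 mm back.
- cam (a joint): Angle (rad) of eccentric cam and lever. 0 = low point (red dot) faces the slide, lever straight back along fixture -x; grows clockwise from above, pi/2 = lever to +y. Stop pins at -0.12 and 2.2. Stays where left; turns with 4.5 N at the knob. Roller passes only within 0.5 of 0. With slide at 0.066 it meets the roller from behind at about 1.66, then stiffens (8 to 20 N); tight from about 1.8.
- cam_axis (a point): Point on the cam's upright axis, 45 mm above the bench, at fixture (0, +92.5 mm). Disc of 28 mm radius, 9 mm eccentric, top 30 mm above the bench; hub below 48 mm; two steel stop pins for the lever beside the disc, tops below 52 mm.
- lever_knob (a point): Centre of the upright red knob at the lever's end, 80 mm from the cam axis; diameter 16 mm at its foot to 21 mm, from 58 to 96 mm above the bench; this point is 77 mm above the bench. Push it sideways, along its circle about the cam axis.
- tin: Bystander, loose: round red flat tin, 65 mm across, 23 mm high; origin under its centre.
- cup: Bystander, loose: black cup of brass nuts, 68 mm across, 50 mm high; origin under its centre.
- bolt: Bystander, loose: steel bolt lying down, 52 mm long; origin under its centre.
- driver: Bystander, loose: yellow-handled screwdriver, 163 mm long; origin under its centre.
- key: Bystander, loose: hex key, 87 x 30 mm; origin under its centre.
- carton: Bystander, loose: small grey carton, 40 x 46 x 51 mm; origin under its centre.
- wrench: Bystander, loose: combination wrench, 205 mm long; origin under its centre.
- oil: Bystander, loose: small white bottle, 28 mm across, 60 mm high; origin under its centre.

How it is judged:
By the outcome, as a careful person would: the job done as asked, in the order asked, and still so for the second after the job is handed in, with the robot touching nothing.
It also fails if it takes over 62 s, if anything falls off the work surface, if the arm or the gripper's body presses on something with over 40 N, if the wrist force passes 120 N, or if a joint passes its speed limit or range.

ROBOT

A 6-joint arm with a two-finger parallel gripper is mounted at the origin on a cart in front of the work surface, level with it; the furniture and walls round the work are solid. World frame = base frame: x ahead of the robot, y to its left, z up, the work surface at z = 0. Lengths are in m, angles in rad, forces in N, time in s.
With the tool pointing down it reaches from about 0.35 to 0.775 m from the base axis. Payload 7.3 kg.
Tool frame: the origin (TCP) lies at the very end of the fingers, on their centre line; the grasp point (between the pads) lies 19 mm behind it; z points along the fingers, y is the direction in which the jaws open and shut (so a half turn about z gives the same grasp; the last joint's range is limited). The gripper opens to 92 mm and grips with 3 to 60 N. Pads are 19 mm wide; open, the fingers measure 130 mm over their backs; the gripper's body (75 mm by 190 mm) begins 47 mm behind the grasp point.
Start: joints at [-1.255, 0.342, 1.524, -0, 1.275, -0.146], TCP at [0.234, -0.47, 0.227] pointing down, gripper open.
Joint ranges: [-2.53, 2.53], [-0.77, 2.02], [0.04, 2.7], [-1, 4.14], [0.28, 2.66], [-3.11, 3.11]. Speed limits (rad/s): [2.57, 2.57, 3.14, 3.14, 3.14, 3.14].

INTERFACE

Orientations are given as [roll, pitch, yaw] about the fixed x, y, z axes, in that order (R = Rz(yaw) Ry(pitch) Rx(roll)).
In Python, from cell import robot gives the robot as it stands.
- The arm moves only by the tool apply_moves, never from a script. Its argument "plan" is a list of rows, each an object of numbers: "tx", "ty", "tz": the shift along the tool's x, y, z in m; "yaw": the turn about the tool's z in rad; "grip": the opening, from -1 (shut) to 1 (fully open), so that 0 is half open. In form: [{"tx": .., "ty": .., "tz": .., "yaw": .., "grip": ..}, ...]. A call has 1 to 8 rows; each row is the pose to reach, as a shift and turn from the pose commanded when the call began, along the tool's axes at that moment; what a row does not reach only later rows make up. A row lasts 1/8 s, in which the tool goes at most 62.5 mm and 10.7 degrees, less where a joint would pass 70% of its speed; a pose out of reach is approached as far as the arm can. A call with a gripper value outside its range is refused whole. The fingers move at their own pace and stop on an object; "force" is the grip in N (left out, the last holds). Time passes only in rows, so rows that repeat a pose let the fingers close. It gives the time, the measured TCP pose, the force and the opening at its end, in the units of the state.
- robot.observe(): the state, without advancing time (a new reading comes with each control period).
- robot.read_camera(name): name is "scene" or "top" or "wrist"; returns (picture, depth): 400x640x3 uint8, red, green, blue; 400x640 float32, m along the optical axis (not along the pixel's ray), 0 where there is no reading.
- robot.get_calibration(name): a dict with "camera_matrix" (3x3 intrinsics, pixels), "R" (3x3) and "t" (3): a world point X has camera coordinates R X + t. Camera axes: x right, y down, z forward; pixel columns grow to the right and rows downward; lengths in m; the calibration is good to about 2 mm. A picture is of the moment at which its call begins: read the wrist's pose just before it. get_calibration takes no time and is no camera call; for the wrist camera it gives the pose at the moment of the call.
- robot.hand_in(): hands the job in, once; it reports no verdict.
Trained networks look in the newest picture that a camera, given by its name, has taken for a name from the list of things; names that differ only in an ending like _2 or _b are one class to them, and where a whole thing is asked for, a point or a joint stands for the part that bears it (a point fixed in the world has none). Each returns a list of dicts, best first, with "confidence" (0 to 1); they miss things now and then, are a little off and sometimes report something else, mostly with a low value. They report only what shows in the picture. A call takes as long as a camera call.
- robot.outline_of(label, camera): "region" (400x640 bool, what is visible of it) and "pixel" ([row, column] in pixels, amid what is visible of it).
- robot.tip_of(label, camera): "pixel" ([row, column] in pixels: a listed point, or the origin of a listed thing).
The state is a dict: "time": time; "qpos": joint angles; "qvel": joint speeds; "joint_efforts": joint torques, N m; "tool_pos": TCP position; "tool_rot": TCP orientation; "contact_force": force on the tool from outside, world axes, zero at the start; "torque": the same for the moment, N m; "opening": finger opening in m.
Only numpy, scipy, OpenCV 4.12 (cv2) and the standard library are available. Lean on these libraries where they do the work, as an engineer would, in place of code of your own. Each camera call takes 0.05 s, during which the arm holds its last target.

## Working session

There is one attempt and no reset: what is moved stays moved. The work goes in short steps, Python scripts to look and compute and a tool call to move; the robot and the scene stay as the last step left them, time stands still between calls to the robot, and variables do not carry over. Pictures are saved under pics/ and viewed, and the job is handed in when it is done.

Besides the shell and the picture viewer there is one more tool, called after "Emit:" in YAML: its name, and indented under it one key for each argument. apply_moves: Moves the arm, as the interface text tells. Its arguments: {"type":"object","properties":{"plan":{"type":"array","items":{"type":"object","properties":{"tx":{"type":"number"},"ty":{"type":"number"},"tz":{"type":"number"},"yaw":{"type":"number"},"grip":{"type":"number"}}}},"force":{"type":"number"}},"required":["plan"]}

```bash
ls; mkdir -p pics; cat > h.py <<'E'
import numpy as np, cv2
from cell import robot
def snap(cam,name):
    p,d=robot.read_camera(cam); cv2.imwrite('pics/'+name,p[:,:,::-1]); return p,d
def world(cam,d,r,c,cal=None,z=None):
    k=cal or robot.get_calibration(cam); K=np.array(k['camera_matrix']);R=np.array(k['R']);t=np.array(k['t'])
    ray=np.linalg.inv(K)@np.array([c,r,1.0])
    if z is not None:
        o=-R.T@t; v=R.T@ray; return o+v*(z-o[2])/v[2]
    return R.T@(ray*d[int(round(r)),int(round(c))]-t)
E
python3 - <<'E'
from h import *
np.set_printoptions(precision=4,suppress=True)
s=robot.observe(); print(s)
for c in ['top','scene']:
    p,d=snap(c,c+'1.png'); np.save(c+'1.npy',d)
    for l,z in [('push_tab',.066),('lever_knob',.077),('cam_axis',.045),('end_stop',.01),('fixture',0),('block',.01)]:
        r=robot.tip_of(l,c)
        for q in r[:2]: print(c,l,np.round(q['pixel'],1),round(q['confidence'],2),world(c,d,*q['pixel'],z=z))
E
```

```text
pics
{'time': 0.0, 'qpos': array([-1.255 ,  0.3427,  1.525 ,  0.    ,  1.2754, -0.146 ]), 'qvel': array([ 0.0007, -0.0011,  0.0009,  0.0016, -0.0013,  0.0017]), 'joint_efforts': array([ -0.0023, -43.125 , -24.4226,   0.0717,   0.0559,  -0.0001]), 'tool_pos': array([ 0.2338, -0.4696,  0.2261]), 'tool_rot': array([-3.1401, -0.0002,  0.4618]), 'contact_force': array([ 0.1829, -0.6793, -0.1758]), 'torque': array([-0.0214,  0.024 , -0.0111]), 'opening': 0.09158710479823916}
top push_tab [205.9 346.8] 0.84 [ 0.4958 -0.0446  0.066 ]
top push_tab [210.9 215.2] 0.51 [0.4769 0.3538 0.066 ]
top lever_knob [193.1 282.9] 0.9 [0.5315 0.1489 0.077 ]
top cam_axis [197.4 312.1] 0.78 [0.5249 0.0615 0.045 ]
top end_stop [161.8 340.8] 0.76 [ 0.6475 -0.0274  0.01  ]
top fixture [197.1 342.5] 0.74 [ 0.535  -0.0335  0.    ]
top block [174.7 339. ] 0.53 [ 0.6053 -0.0218  0.01  ]
scene push_tab [190.6 341.6] 0.82 [ 0.499  -0.0559  0.066 ]
scene lever_knob [213.4 302.5] 0.55 [0.5208 0.1485 0.077 ]
scene cam_axis [209.  316.8] 0.67 [0.5261 0.0589 0.045 ]
scene end_stop [200.6 296.8] 0.61 [ 0.6458 -0.0056  0.01  ]
scene fixture [210.7 327.8] 0.61 [ 0.528  -0.0159  0.    ]
scene block [203.7 313. ] 0.62 [ 0.5862 -0.0159  0.01  ]
```

View pics/top1.png

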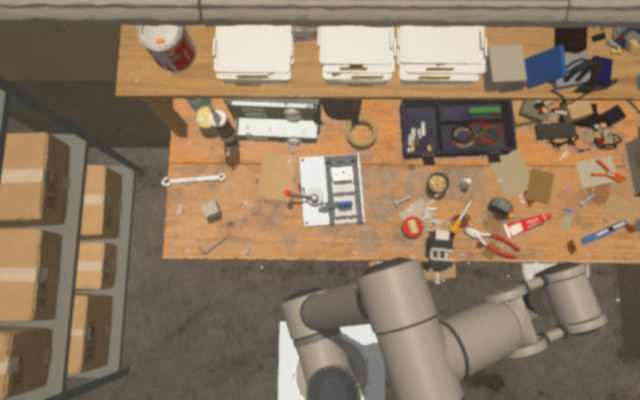

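View pics/scene1.png

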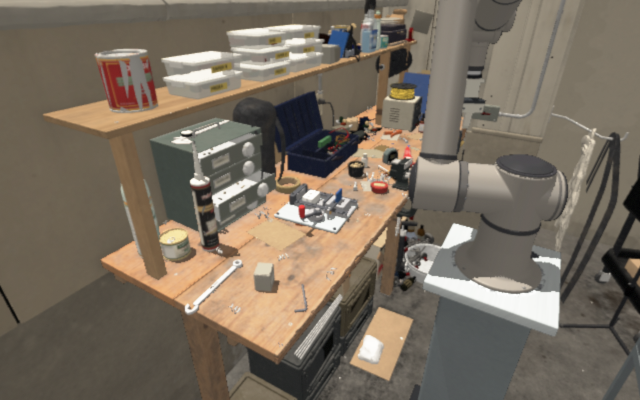

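```bash
python3 - <<'E'
import cv2
p=cv2.imread('pics/top1.png')[110:290,190:430]; cv2.imwrite('pics/top1z.png',cv2.resize(p,None,fx=3.3,fy=3.3,interpolation=cv2.INTER_CUBIC))
p=cv2.imread('pics/scene1.png')[130:290,220:440]; cv2.imwrite('pics/scene1z.png',cv2.resize(p,None,fx=3.6,fy=3.6,interpolation=cv2.INTER_CUBIC))
E
```

```text
(no output)
```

View pics/top1z.png

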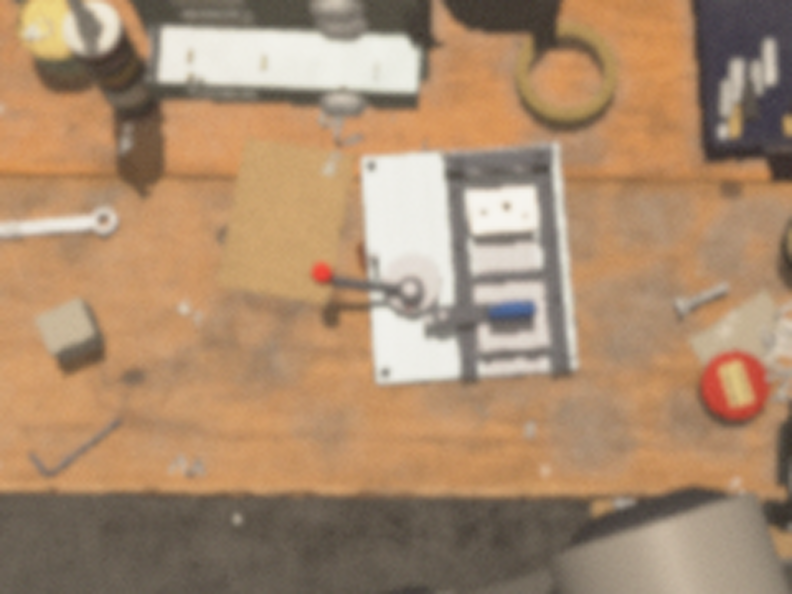

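View pics/scene1z.png

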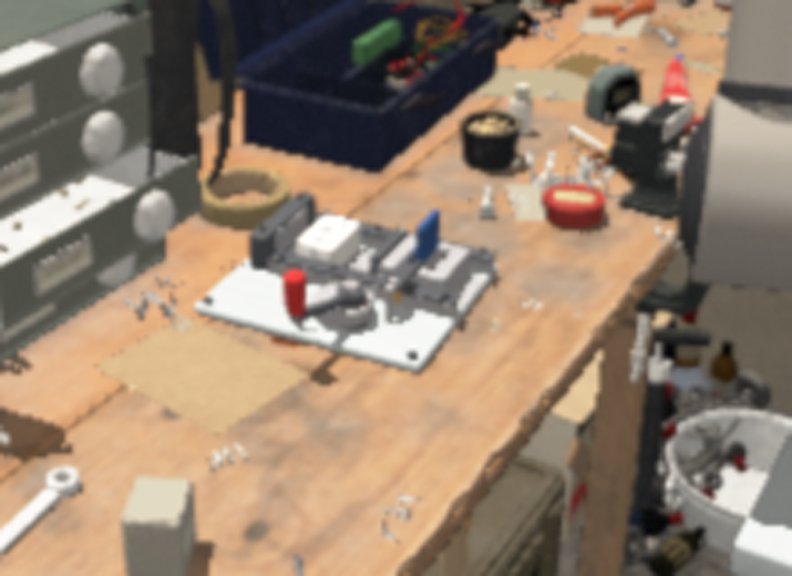

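Emit:
apply_moves:
  plan:
    - {"tx": 0.416,"ty": -0.351,"tz": -0.03,"yaw": 0.38,"grip": -1}
    - {"tx": 0.416,"ty": -0.351,"tz": -0.03,"yaw": 0.38,"grip": -1}
    - {"tx": 0.416,"ty": -0.351,"tz": -0.03,"yaw": 0.38,"grip": -1}
    - {"tx": 0.416,"ty": -0.351,"tz": -0.03,"yaw": 0.38,"grip": -1}
    - {"tx": 0.416,"ty": -0.351,"tz": -0.03,"yaw": 0.38,"grip": -1}
    - {"tx": 0.416,"ty": -0.351,"tz": -0.03,"yaw": 0.38,"grip": -1}
    - {"tx": 0.416,"ty": -0.351,"tz": -0.03,"yaw": 0.38,"grip": -1}
    - {"tx": 0.416,"ty": -0.351,"tz": -0.03,"yaw": 0.38,"grip": -1}
  force: 20

```text
time: 1.7
tool_pos: [0.4315, -0.0127, 0.2545]
tool_rot: [3.141, -0.001, 0.082]
contact_force: [0.7, -0.8, 0.1]
opening: 0.0167
```

```bash
python3 - <<'E'
from h import *
np.set_printoptions(precision=4,suppress=True)
s=robot.observe(); print(s['time'],s['tool_pos'],s['tool_rot'],s['opening'])
k=robot.get_calibration('wrist'); print(k)
p,d=snap('wrist','w1.png'); np.save('w1.npy',d)
for l,z in [('push_tab',.066),('lever_knob',.077),('cam_axis',.045),('end_stop',.01),('block',.01)]:
    for q in robot.tip_of(l,'wrist')[:1]: print(l,np.round(q['pixel'],1),round(q['confidence'],2),world('wrist',d,*q['pixel'],cal=k,z=z))
E
```

```text
1.7 [ 0.4315 -0.0127  0.2545] [ 3.141  -0.0011  0.0817] 0.01673999695365086
{'camera_matrix': array([[287.5661,   0.    , 314.0559],
       [  0.    , 287.5661, 198.0656],
       [  0.    ,   0.    ,   1.    ]]), 'R': array([[ 0.081 , -0.9967,  0.    ],
       [-0.9481, -0.0771,  0.3086],
       [-0.3076, -0.025 , -0.9512]]), 't': array([-0.0468,  0.3611,  0.5504])}
push_tab [124.2 338.3] 0.97 [ 0.4962 -0.035   0.066 ]
lever_knob [ 79.7 184.9] 0.63 [0.5298 0.1362 0.077 ]
cam_axis [ 93.4 262.6] 0.68 [0.5234 0.0576 0.045 ]
block [ 34.2 340.4] 0.55 [ 0.6011 -0.0309  0.01  ]
```

View pics/w1.png

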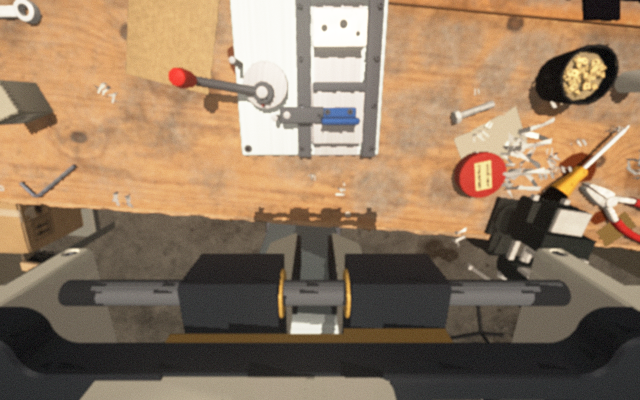

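Emit:
apply_moves:
  plan:
    - {"tx": 0.134,"ty": -0.069,"tz": 0.03,"grip": -1}
    - {"tx": 0.134,"ty": -0.069,"tz": 0.03,"grip": -1}
    - {"tx": 0.134,"ty": -0.069,"tz": 0.03,"grip": -1}
    - {"tx": 0.134,"ty": -0.069,"tz": 0.03,"grip": -1}
    - {"tx": 0.134,"ty": -0.069,"tz": 0.03,"grip": -1}

```text
schema error: expected keys tx, ty, tz, yaw, grip
```

```bash
python3 - <<'E'
from h import *
np.set_printoptions(precision=4,suppress=True)
s=robot.observe(); print(s['time'],s['tool_pos'],s['tool_rot'],s['opening'],abs(s['qvel']).max())
k=robot.get_calibration('wrist'); np.save('w2cal.npy',k,allow_pickle=True)
p,d=snap('wrist','w2.png'); np.save('w2.npy',d)
for l,z in [('push_tab',.066),('lever_knob',.077),('cam_axis',.045),('end_stop',.01),('block',.01),('fixture',0)]:
    for q in robot.tip_of(l,'wrist')[:1]: print(l,np.round(q['pixel'],1),round(q['confidence'],2),world('wrist',d,*q['pixel'],cal=k,z=z))
E
```

```text
2.0 [ 0.4306 -0.0154  0.2539] [3.1412 0.0004 0.0811] 0.00040218555515651104 0.0274462547758246
push_tab [121.7 336.8] 0.58 [ 0.4977 -0.0357  0.066 ]
lever_knob [ 77.7 180.9] 0.88 [0.5303 0.1372 0.077 ]
cam_axis [ 88.8 260.9] 0.62 [0.5271 0.0568 0.045 ]
block [ 31.6 337. ] 0.68 [ 0.6021 -0.0291  0.01  ]
fixture [ 90.4 336. ] 0.9 [ 0.5347 -0.0357  0.    ]
```

View pics/w2.png

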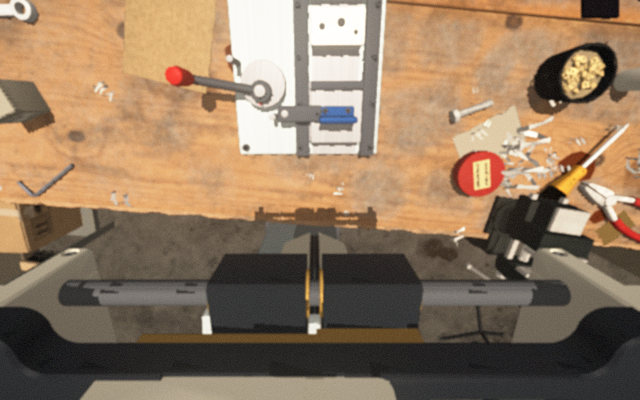

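```bash
python3 - <<'E'
from h import *
np.set_printoptions(precision=4,suppress=True)
k=np.load('w2cal.npy',allow_pickle=True).item(); d=np.load('w2.npy')
for r,c in [(155,241),(157,378),(3,229),(3,386.5)]:
    print(r,c,world('wrist',d,r,c,cal=k,z=.01),world('wrist',d,r,c+(2 if c<300 else -2),cal=k))
# rails edges z=.027
for r,c in [(155,299),(155,361),(3,295),(3,366)]: print('rail',world('wrist',d,r,c,cal=k,z=.027))
td=np.load('top1.npy')
for u,v in [(362,155),(557,143),(577,372),(378,382)]: print('top',world('top',td,110+v/3.3,190+u/3.3,z=.01))
# plate mask: wrist depth points in z band
K=k['camera_matrix'];R=k['R'];t=k['t']
rr,cc=np.mgrid[0:230,100:450]
X=(np.stack([(cc-K[0,2])/K[0,0],(rr-K[1,2])/K[1,1],np.ones_like(cc)],-1)*d[0:230,100:450,None]-t)@R
z=X[...,2]; print(np.histogram(z,bins=np.arange(-.02,.11,.005)))
m=(z>.058)&(z<.1)
red=cv2.imread('pics/w2.png')[0:230,100:450].astype(int)
rm=m&(red[...,2]>120)&(red[...,1]<70); print('knob',rm.sum(),X[rm].mean(0),X[rm].min(0),X[rm].max(0))
bm=m&(red[...,0]>red[...,2]+40); print('tab',bm.sum(),X[bm].mean(0),X[bm].min(0),X[bm].max(0))
E
```

```text
155 241 [0.4392 0.0887 0.01  ] [0.4379 0.0879 0.0015]
157 378 [ 0.4519 -0.1028  0.01  ] [ 0.4501 -0.1023 -0.0001]
3 229 [0.6219 0.1035 0.01  ] [0.6222 0.1012 0.0097]
3 386.5 [ 0.6371 -0.0852  0.01  ] [ 0.637  -0.0829  0.0097]
rail [0.4487 0.0072 0.027 ]
rail [ 0.4554 -0.0757  0.027 ]
rail [0.6234 0.023  0.027 ]
rail [ 0.63   -0.0584  0.027 ]
top [0.6624 0.1041 0.01  ]
top [ 0.6759 -0.0848  0.01  ]
top [ 0.4524 -0.1031  0.01  ]
top [0.4412 0.0849 0.01  ]
(array([    0,     0,    87, 39504, 13839,  6814,  3987,   190,   261,
        4972,  1044,  3453,  1828,   356,   210,    80,    29,    24,
         150,   164,    38,    67,   231,    53,     0]), array([-0.02 , -0.015, -0.01 , -0.005,  0.   ,  0.005,  0.01 ,  0.015,
        0.02 ,  0.025,  0.03 ,  0.035,  0.04 ,  0.045,  0.05 ,  0.055,
        0.06 ,  0.065,  0.07 ,  0.075,  0.08 ,  0.085,  0.09 ,  0.095,
        0.1  ,  0.105]))
knob 248 [0.5302 0.133  0.0889] [0.5221 0.1272 0.0671] [0.5395 0.1443 0.0971]
tab 247 [ 0.501  -0.0357  0.0732] [ 0.4964 -0.0563  0.0581] [ 0.5054 -0.0148  0.0772]
```

```bash
cat >> h.py <<'E'
TH=.079; C=np.array([.525,.057]); O=np.array([.5315,-.036])
def F(x,y): c,s=np.cos(TH),np.sin(TH); return O+np.array([c*x-s*y,s*x+c*y])
def knob(a): c,s=np.cos(TH),np.sin(TH); v=.08*np.array([-np.cos(a),np.sin(a)]); return C+np.array([c*v[0]-s*v[1],s*v[0]+c*v[1]])
def fing(a,off):
    y=np.pi/2-a+TH; return knob(a)+off*np.array([np.cos(y),np.sin(y)]), y
def rows(targets,grip=-1,base=None):
    "targets: (x,y,z,yaw)"
    s=robot.observe(); p=np.array(s['tool_pos']); w=s['tool_rot'][2]
    if base is not None: p=np.array(base[:3]); w=base[3]
    out=[]
    for x,y,z,yaw in targets:
        dx,dy=x-p[0],y-p[1]; c,q=np.cos(w),np.sin(w)
        out.append({"tx":round(c*dx+q*dy,4),"ty":round(q*dx-c*dy,4),"tz":round(p[2]-z,4),"yaw":round(-((yaw-w+np.pi)%(2*np.pi)-np.pi),3),"grip":grip})
    import json; print(p,w); print(json.dumps(out))
E
python3 - <<'E'
from h import *
p,y=fing(1.725,.034); print(p,y)
rows([(*p,.2,y),(*p,.066,y)])
E
```

```text
[0.56491452 0.13421937] -0.07520367320510353
[ 0.43079045 -0.01539602  0.2540871 ] 0.080087509360798
[{"tx": 0.1457, "ty": -0.1384, "tz": 0.0541, "yaw": 0.155, "grip": -1}, {"tx": 0.1457, "ty": -0.1384, "tz": 0.1881, "yaw": 0.155, "grip": -1}]
```

Emit:
apply_moves:
  plan:
    - {"tx": 0.146,"ty": -0.138,"tz": 0.054,"yaw": 0.155,"grip": -1}
    - {"tx": 0.146,"ty": -0.138,"tz": 0.054,"yaw": 0.155,"grip": -1}
    - {"tx": 0.146,"ty": -0.138,"tz": 0.054,"yaw": 0.155,"grip": -1}
    - {"tx": 0.146,"ty": -0.138,"tz": 0.054,"yaw": 0.155,"grip": -1}
    - {"tx": 0.146,"ty": -0.138,"tz": 0.054,"yaw": 0.155,"grip": -1}
    - {"tx": 0.146,"ty": -0.138,"tz": 0.054,"yaw": 0.155,"grip": -1}

```text
time: 3.1
tool_pos: [0.5647, 0.134, 0.2003]
tool_rot: [3.141, 0.0, -0.074]
contact_force: [0.1, -0.9, -0.2]
opening: 0.0005
```

```bash
python3 - <<'E'
from h import *
np.set_printoptions(precision=4,suppress=True)
s=robot.observe(); print(s['time'],s['tool_pos'],s['tool_rot'],s['opening'],s['contact_force'])
k=robot.get_calibration('wrist')
p,d=snap('wrist','w3.png'); np.save('w3.npy',d)
for l,z in [('push_tab',.066),('lever_knob',.077),('cam_axis',.045),('end_stop',.01),('block',.01),('fixture',0)]:
    for q in robot.tip_of(l,'wrist')[:1]: print(l,np.round(q['pixel'],1),round(q['confidence'],2),world('wrist',d,*q['pixel'],cal=k,z=z))
E
```

```text
3.1 [0.5647 0.134  0.2003] [ 3.1412  0.0001 -0.0739] 0.00054650581412457 [ 0.1455 -0.9179 -0.2366]
push_tab [237.4 471.2] 0.64 [ 0.495  -0.0359  0.066 ]
lever_knob [222.6 312.4] 0.94 [0.5307 0.1391 0.077 ]
cam_axis [209.1 385.1] 0.66 [0.5278 0.0551 0.045 ]
end_stop [ 90.5 443.6] 0.82 [ 0.6529 -0.019   0.01  ]
block [136.  448.4] 0.98 [ 0.6014 -0.028   0.01  ]
fixture [186.1 445.2] 0.68 [ 0.5363 -0.0328  0.    ]
```

View pics/w3.png

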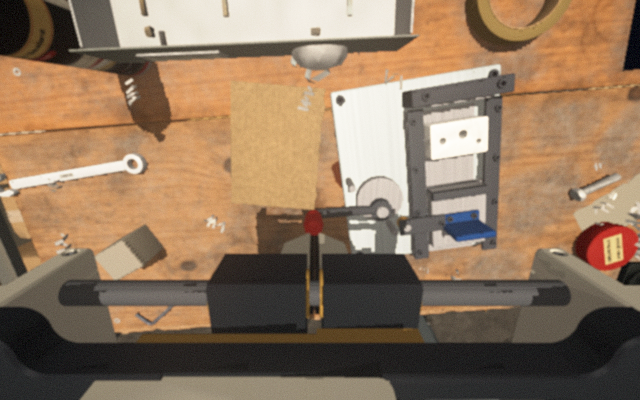

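Emit:
apply_moves:
  plan:
    - {"tx": 0,"ty": 0,"tz": 0.05,"yaw": 0,"grip": -1}
    - {"tx": 0,"ty": 0,"tz": 0.1,"yaw": 0,"grip": -1}
    - {"tx": 0,"ty": 0,"tz": 0.134,"yaw": 0,"grip": -1}
    - {"tx": 0,"ty": 0,"tz": 0.134,"yaw": 0,"grip": -1}

```text
time: 3.95
tool_pos: [0.5633, 0.1345, 0.0638]
tool_rot: [3.14, 0.006, -0.073]
contact_force: [-0.3, 0.2, 0.2]
opening: 0.0007
```

```bash
python3 - <<'E'
from h import *
T=[]
for a in np.arange(1.65,.5,-.15): 
    p,y=fing(a,.019); T.append((*p,.066,y))
rows(T)
E
```

```text
[0.56328301 0.13446771 0.0638045 ] -0.0734103523562033
[{"tx": -0.0194, "ty": -0.0011, "tz": -0.0022, "yaw": -0.073, "grip": -1}, {"tx": -0.0317, "ty": -0.0022, "tz": -0.0022, "yaw": -0.223, "grip": -1}, {"tx": -0.044, "ty": -0.0014, "tz": -0.0022, "yaw": -0.373, "grip": -1}, {"tx": -0.056, "ty": 0.0013, "tz": -0.0022, "yaw": -0.523, "grip": -1}, {"tx": -0.0675, "ty": 0.0057, "tz": -0.0022, "yaw": -0.673, "grip": -1}, {"tx": -0.0782, "ty": 0.0117, "tz": -0.0022, "yaw": -0.823, "grip": -1}, {"tx": -0.0879, "ty": 0.0193, "tz": -0.0022, "yaw": -0.973, "grip": -1}, {"tx": -0.0964, "ty": 0.0283, "tz": -0.0022, "yaw": -1.123, "grip": -1}]
```

Emit:
apply_moves:
  plan:
    - {"tx": -0.019,"ty": -0.001,"tz": 0,"yaw": -0.073,"grip": -1}
    - {"tx": -0.032,"ty": -0.002,"tz": 0,"yaw": -0.223,"grip": -1}
    - {"tx": -0.044,"ty": -0.0015,"tz": 0,"yaw": -0.373,"grip": -1}
    - {"tx": -0.056,"ty": 0.001,"tz": 0,"yaw": -0.523,"grip": -1}
    - {"tx": -0.0675,"ty": 0.0055,"tz": 0,"yaw": -0.673,"grip": -1}
    - {"tx": -0.078,"ty": 0.0115,"tz": 0,"yaw": -0.823,"grip": -1}

```text
time: 4.7
tool_pos: [0.488, 0.1306, 0.0685]
tool_rot: [3.14, -0.006, 0.754]
contact_force: [0.4, 7.1, -0.4]
opening: 0.0004
```

```bash
python3 - <<'E'
from h import *
p,d=snap('wrist','w4.png'); snap('top','t4.png')
q=cv2.imread('pics/t4.png')[150:240,240:400]; cv2.imwrite('pics/t4z.png',cv2.resize(q,None,fx=5,fy=5,interpolation=cv2.INTER_CUBIC))
print(robot.observe()['tool_pos'],robot.observe()['contact_force'])
E
```

```text
[0.48723237 0.12963805 0.06836693] [-0.06544504  1.13516799 -0.06397081]
```

View pics/w4.png

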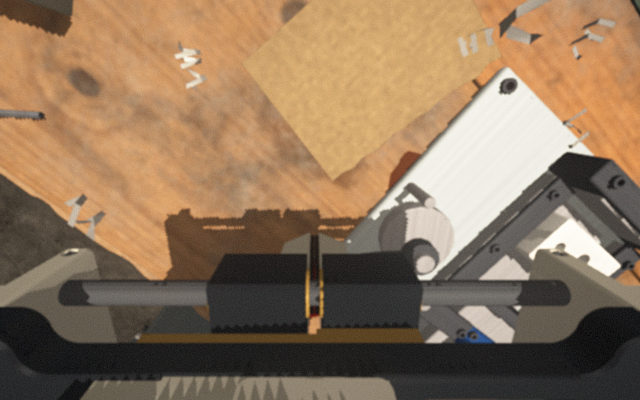

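View pics/t4z.png

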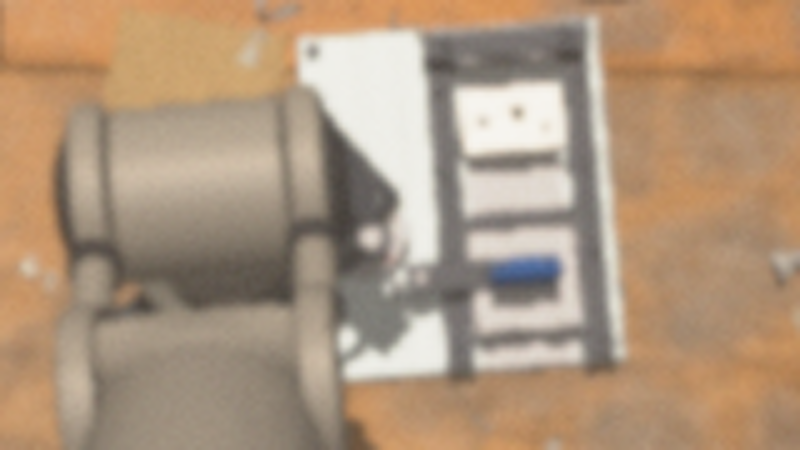

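```bash
python3 - <<'E'
from h import *
T=[]
for a in [.75,.6,.45,.3,.15,.05,0,0]: 
    p,y=fing(a,.019); T.append((*p,.068,y))
rows(T)
E
```

```text
[0.48723237 0.12963805 0.06836693] 0.7523117249158331
[{"tx": -0.015, "ty": -0.0031, "tz": 0.0004, "yaw": -0.147, "grip": -1}, {"tx": -0.0273, "ty": -0.0032, "tz": 0.0004, "yaw": -0.297, "grip": -1}, {"tx": -0.0395, "ty": -0.0015, "tz": 0.0004, "yaw": -0.447, "grip": -1}, {"tx": -0.0514, "ty": 0.002, "tz": 0.0004, "yaw": -0.597, "grip": -1}, {"tx": -0.0625, "ty": 0.0073, "tz": 0.0004, "yaw": -0.747, "grip": -1}, {"tx": -0.0695, "ty": 0.0116, "tz": 0.0004, "yaw": -0.847, "grip": -1}, {"tx": -0.0728, "ty": 0.0141, "tz": 0.0004, "yaw": -0.897, "grip": -1}, {"tx": -0.0728, "ty": 0.0141, "tz": 0.0004, "yaw": -0.897, "grip": -1}]
```

Emit:
apply_moves:
  plan:
    - {"tx": -0.015,"ty": -0.003,"tz": 0,"yaw": -0.147,"grip": -1}
    - {"tx": -0.027,"ty": -0.003,"tz": 0,"yaw": -0.297,"grip": -1}
    - {"tx": -0.0395,"ty": -0.0015,"tz": 0,"yaw": -0.447,"grip": -1}
    - {"tx": -0.0515,"ty": 0.002,"tz": 0,"yaw": -0.597,"grip": -1}
    - {"tx": -0.0625,"ty": 0.007,"tz": 0,"yaw": -0.747,"grip": -1}
    - {"tx": -0.0695,"ty": 0.0115,"tz": 0,"yaw": -0.847,"grip": -1}
    - {"tx": -0.073,"ty": 0.014,"tz": 0,"yaw": -0.897,"grip": -1}
    - {"tx": -0.073,"ty": 0.014,"tz": 0,"yaw": -0.897,"grip": -1}

```text
time: 5.8
tool_pos: [0.4441, 0.069, 0.0676]
tool_rot: [3.138, 0.0, 1.645]
contact_force: [0.4, 1.3, 0.9]
opening: 0.0006
```

```bash
python3 - <<'E'
from h import *
p,d=snap('wrist','w5.png'); p,d=snap('scene','s5.png')
q=cv2.imread('pics/s5.png')[150:250,250:390]; cv2.imwrite('pics/s5z.png',cv2.resize(q,None,fx=5,fy=5,interpolation=cv2.INTER_CUBIC))
print(robot.observe()['tool_pos'],robot.observe()['contact_force'],fing(0,.019))
E
```

```text
[0.4434373  0.06896235 0.06692389] [-0.2832573   0.81289244  0.73526431] (array([0.44375007, 0.06962731]), 1.6497963267948965)
```

View pics/w5.png

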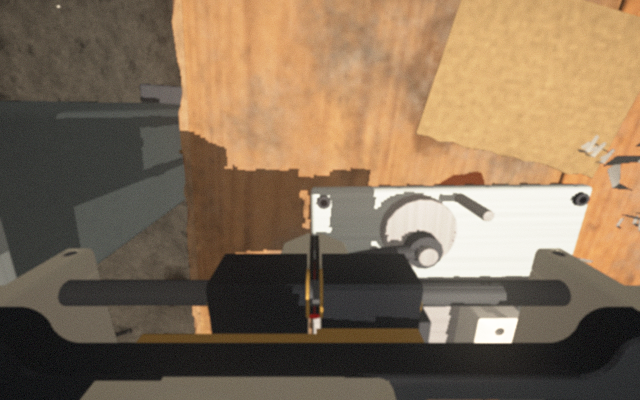

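View pics/s5z.png

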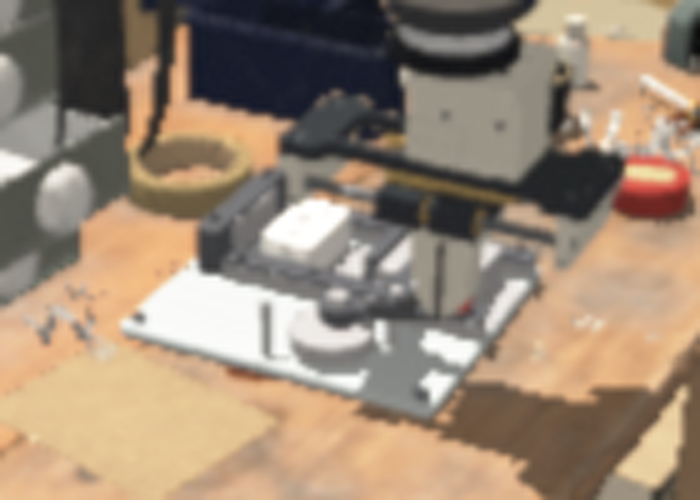

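Emit:
apply_moves:
  plan:
    - {"tx": 0.02,"ty": 0,"tz": 0,"yaw": 0,"grip": -1}
    - {"tx": 0.03,"ty": 0,"tz": -0.03,"yaw": 0,"grip": -1}
    - {"tx": 0.03,"ty": 0,"tz": -0.09,"yaw": 0,"grip": -1}
    - {"tx": 0.03,"ty": 0,"tz": -0.14,"yaw": 0,"grip": -1}
    - {"tx": 0.03,"ty": 0,"tz": -0.14,"yaw": 0,"grip": -1}
    - {"tx": 0.03,"ty": 0,"tz": -0.14,"yaw": 0,"grip": -1}

```text
time: 6.65
tool_pos: [0.4398, 0.0989, 0.2055]
tool_rot: [-3.141, 0.0, 1.646]
contact_force: [0.4, 0.1, -0.4]
opening: 0.0008
```

```bash
cat >> h.py <<'E'
def look(n):
    np.set_printoptions(precision=4,suppress=True)
    s=robot.observe(); print(s['time'],s['tool_pos'],s['tool_rot'],s['contact_force'])
    k=robot.get_calibration('wrist'); p,d=snap('wrist',n+'.png')
    res={}
    for l,z in [('push_tab',.066),('lever_knob',.077),('cam_axis',.045),('end_stop',.01),('block',.01)]:
        for q in robot.tip_of(l,'wrist')[:1]:
            w=world('wrist',d,*q['pixel'],cal=k,z=z); print(l,np.round(q['pixel'],1),round(q['confidence'],2),w); res[l]=w
    K=k['camera_matrix'];R=k['R'];t=k['t']; rr,cc=np.mgrid[0:400,0:640]
    X=(np.stack([(cc-K[0,2])/K[0,0],(rr-K[1,2])/K[1,1],np.ones_like(cc)],-1)*d[...,None]-t)@R
    g=p.astype(int); z=X[...,2]; near=np.hypot(X[...,0]-.53,X[...,1]-.02)<.17
    for nm,m in [('knob',near&(g[...,0]>110)&(g[...,1]<70)&(z>.06)&(z<.1)),('knobtop',near&(g[...,0]>110)&(g[...,1]<70)&(z>.09)&(z<.1)),('tab',near&(g[...,2]>g[...,0]+35)&(z>.045)&(z<.08))]:
        if m.sum()>8: print(nm,m.sum(),X[m].mean(0),np.percentile(X[m],3,0),np.percentile(X[m],97,0))
    if 'lever_knob' in res:
        v=res['lever_knob'][:2]-C; c,s=np.cos(TH),np.sin(TH); v=np.array([c*v[0]+s*v[1],-s*v[0]+c*v[1]]); print('cam angle',np.arctan2(v[1],-v[0]),np.hypot(*v))
    return k,p,d,X
E
python3 -c "
from h import *
look('w6')"
```

```text
6.65 [0.4398 0.0989 0.2055] [-3.1406  0.0004  1.6461] [ 0.4073  0.0586 -0.3986]
lever_knob [236.6 317. ] 0.75 [0.4468 0.0471 0.077 ]
end_stop [272.2 457. ] 0.9 [ 0.6507 -0.0251  0.01  ]
block [274.  422.9] 0.74 [ 0.6034 -0.0316  0.01  ]
knob 136 [0.4444 0.0572 0.0794] [0.4385 0.0544 0.0632] [0.4512 0.0589 0.0929]
knobtop 17 [0.4434 0.0569 0.0919] [0.4402 0.0557 0.0902] [0.4459 0.0583 0.094 ]
cam angle -0.047508147270747016 0.07885064232093648
```

View pics/w6.png

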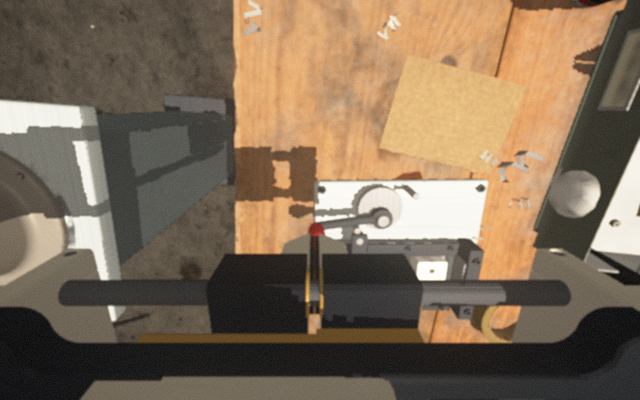

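```bash
python3 -c "
from h import *
rows([(.455,-.0395,.16,.08),(.455,-.0395,.056,.08)])"
```

```text
[0.43994842 0.09893908 0.20514204] 1.6465268433145734
[{"tx": -0.1392, "ty": 0.0045, "tz": 0.0451, "yaw": 1.567, "grip": -1}, {"tx": -0.1392, "ty": 0.0045, "tz": 0.1491, "yaw": 1.567, "grip": -1}]
```

Emit:
apply_moves:
  plan:
    - {"tx": -0.139,"ty": 0.0045,"tz": 0.0,"yaw": 1.567,"grip": -1}
    - {"tx": -0.139,"ty": 0.0045,"tz": 0.0,"yaw": 1.567,"grip": -1}
    - {"tx": -0.139,"ty": 0.0045,"tz": 0.0,"yaw": 1.567,"grip": -1}
    - {"tx": -0.139,"ty": 0.0045,"tz": 0.02,"yaw": 1.567,"grip": -1}
    - {"tx": -0.139,"ty": 0.0045,"tz": 0.045,"yaw": 1.567,"grip": -1}
    - {"tx": -0.139,"ty": 0.0045,"tz": 0.045,"yaw": 1.567,"grip": -1}
    - {"tx": -0.139,"ty": 0.0045,"tz": 0.045,"yaw": 1.567,"grip": -1}
    - {"tx": -0.139,"ty": 0.0045,"tz": 0.045,"yaw": 1.567,"grip": -1}

```text
time: 7.95
tool_pos: [0.4552, -0.0393, 0.1605]
tool_rot: [-3.141, 0.001, 0.14]
contact_force: [-0.1, 0.0, -0.0]
opening: 0.001
```

```bash
python3 -c "
from h import *
look('w7')
rows([(.455,-.0395,.056,.08)])"
```

```text
7.95 [ 0.4552 -0.0393  0.1605] [-3.1413  0.0011  0.1404] [-0.1024  0.0483 -0.0139]
push_tab [156.1 321.2] 0.65 [ 0.4967 -0.0389  0.066 ]
lever_knob [202.6 215.2] 0.68 [0.4445 0.0486 0.077 ]
cam_axis [106.7 222.1] 0.88 [0.5251 0.0555 0.045 ]
end_stop [218.6 483. ] 0.46 [ 0.4418 -0.2368  0.01  ]
block [ 33.4 323.6] 0.58 [ 0.6032 -0.0266  0.01  ]
knob 533 [0.4493 0.0459 0.0873] [0.4404 0.039  0.066 ] [0.4553 0.0546 0.0955]
knobtop 297 [0.447  0.0474 0.0937] [0.4397 0.0397 0.0906] [0.4542 0.0551 0.0957]
tab 541 [ 0.5018 -0.0361  0.071 ] [ 0.4973 -0.0548  0.0481] [ 0.5053 -0.0173  0.0765]
cam angle -0.0254046728396626 0.08090887150529019
[ 0.4553 -0.0393  0.1609] 0.14974753677200314
[{"tx": -0.0004, "ty": 0.0002, "tz": 0.1049, "yaw": 0.07, "grip": -1}]
```

View pics/w7.png

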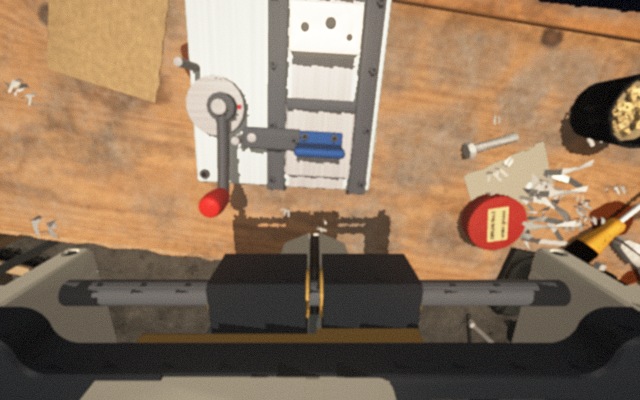

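Emit:
apply_moves:
  plan:
    - {"tx": 0,"ty": 0,"tz": 0.03,"yaw": 0.07,"grip": -1}
    - {"tx": 0,"ty": 0,"tz": 0.07,"yaw": 0.07,"grip": -1}
    - {"tx": 0,"ty": 0,"tz": 0.104,"yaw": 0.07,"grip": -1}
    - {"tx": 0,"ty": 0,"tz": 0.104,"yaw": 0.07,"grip": -1}
    - {"tx": 0,"ty": 0,"tz": 0.104,"yaw": 0.07,"grip": -1}

```text
time: 8.88
tool_pos: [0.4561, -0.0394, 0.0581]
tool_rot: [3.141, -0.001, 0.078]
contact_force: [0.6, -0.1, 0.6]
opening: 0.0007
```

```bash
python3 -c "
from h import *
print(robot.observe()['contact_force'])
e=F(.0125,0);print(e)
rows([(.5455,-.0325,.058,.08)])"
```

```text
[ 0.56824315 -0.11705658  0.62906685]
[ 0.54396101 -0.03501353]
[ 0.45613157 -0.03943772  0.05805048] 0.07770938566872188
[{"tx": 0.0896, "ty": 0.0, "tz": 0.0001, "yaw": -0.002, "grip": -1}]
```

Emit:
apply_moves:
  plan:
    - {"tx": 0.015,"ty": 0,"tz": 0,"yaw": 0,"grip": -1}
    - {"tx": 0.025,"ty": 0,"tz": 0,"yaw": 0,"grip": -1}
    - {"tx": 0.034,"ty": 0,"tz": 0,"yaw": 0,"grip": -1}
    - {"tx": 0.043,"ty": 0,"tz": 0,"yaw": 0,"grip": -1}
    - {"tx": 0.052,"ty": 0,"tz": 0,"yaw": 0,"grip": -1}
    - {"tx": 0.061,"ty": 0,"tz": 0,"yaw": 0,"grip": -1}
    - {"tx": 0.07,"ty": 0,"tz": 0,"yaw": 0,"grip": -1}
    - {"tx": 0.078,"ty": 0,"tz": 0,"yaw": 0,"grip": -1}

```text
time: 9.88
tool_pos: [0.5332, -0.0329, 0.0569]
tool_rot: [-3.141, 0.001, 0.077]
contact_force: [-5.8, -0.1, 4.7]
opening: 0.0006
```

Emit:
apply_moves:
  plan:
    - {"tx": 0.003,"ty": 0,"tz": 0,"yaw": 0,"grip": -1}
    - {"tx": 0.006,"ty": 0,"tz": 0,"yaw": 0,"grip": -1}
    - {"tx": 0.006,"ty": 0,"tz": 0,"yaw": 0,"grip": -1}

```text
time: 10.25
tool_pos: [0.5394, -0.0325, 0.0568]
tool_rot: [-3.141, -0.0, 0.077]
contact_force: [-2.9, 1.7, 0.4]
opening: 0.0005
```

```bash
python3 -c "
from h import *
look('w8')"
```

```text
10.25 [ 0.5394 -0.0325  0.0568] [-3.1413 -0.      0.0768] [-2.9273  1.71    0.4425]
push_tab [114.4 317. ] 0.3 [ 0.619  -0.0271  0.066 ]
lever_knob [221.  315.7] 0.48 [ 0.5666 -0.0305  0.077 ]
cam_axis [248.4 176. ] 0.74 [0.527  0.0583 0.045 ]
end_stop [ 62.5 315. ] 0.7 [ 0.6493 -0.0239  0.01  ]
block [252.1 178.2] 0.74 [0.5038 0.0741 0.01  ]
tab 1461 [ 0.5578 -0.031   0.0624] [ 0.5538 -0.0496  0.0463] [ 0.5598 -0.0127  0.0758]
cam angle -1.9360123779569567 0.09690460509098271
```

View pics/w8.png

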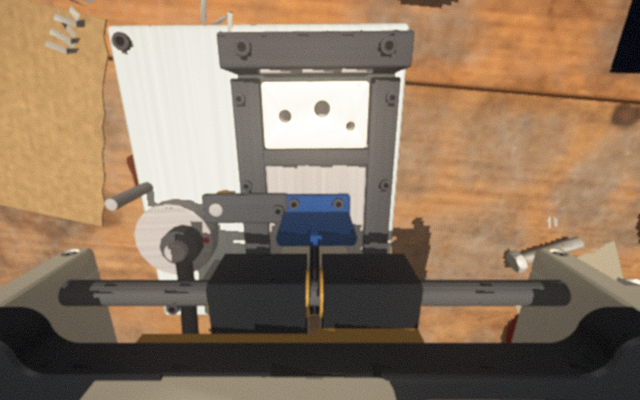

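Emit:
apply_moves:
  plan:
    - {"tx": 0.002,"ty": 0,"tz": 0,"yaw": 0,"grip": -1}
    - {"tx": 0.004,"ty": 0,"tz": 0,"yaw": 0,"grip": -1}
    - {"tx": 0.004,"ty": 0,"tz": 0,"yaw": 0,"grip": -1}

```text
time: 10.92
tool_pos: [0.5428, -0.0326, 0.057]
tool_rot: [3.141, 0.001, 0.077]
contact_force: [-5.0, -0.4, 1.2]
opening: 0.0006
```

Emit:
apply_moves:
  plan:
    - {"tx": 0.002,"ty": 0,"tz": 0,"yaw": 0,"grip": -1}
    - {"tx": 0.002,"ty": 0,"tz": 0,"yaw": 0,"grip": -1}

```text
time: 11.18
tool_pos: [0.5436, -0.0325, 0.057]
tool_rot: [-3.142, 0.003, 0.077]
contact_force: [-9.1, -1.1, 4.6]
opening: 0.0005
```

Emit:
apply_moves:
  plan:
    - {"tx": 0.002,"ty": 0,"tz": 0,"yaw": 0,"grip": -1}
    - {"tx": 0.002,"ty": 0,"tz": 0,"yaw": 0,"grip": -1}

```text
time: 11.42
tool_pos: [0.5436, -0.0326, 0.057]
tool_rot: [-3.141, 0.008, 0.077]
contact_force: [-15.1, -2.3, 10.0]
opening: 0.0006
```

Emit:
apply_moves:
  plan:
    - {"tx": 0.002,"ty": 0,"tz": 0,"yaw": 0,"grip": -1}
    - {"tx": 0.002,"ty": 0,"tz": 0,"yaw": 0,"grip": -1}

```text
time: 11.68
tool_pos: [0.5436, -0.0325, 0.057]
tool_rot: [-3.141, 0.012, 0.078]
contact_force: [-22.7, -3.9, 16.3]
opening: 0.0005
```

```bash
python3 -c "
from h import *
look('w9')"
```

```text
11.675 [ 0.5436 -0.0325  0.057 ] [-3.141   0.0119  0.0777] [-22.7036  -3.9076  16.3269]
push_tab [239.2 314.4] 0.82 [ 0.5552 -0.031   0.066 ]
cam_axis [255.3 178.4] 0.92 [0.5258 0.0572 0.045 ]
end_stop [ 65.9 311.5] 0.63 [ 0.6507 -0.0217  0.01  ]
block [114.5 314.3] 0.93 [ 0.6207 -0.0259  0.01  ]
tab 1330 [ 0.5618 -0.0303  0.0612] [ 0.5577 -0.0494  0.0462] [ 0.564  -0.0119  0.0758]
```

View pics/w9.png

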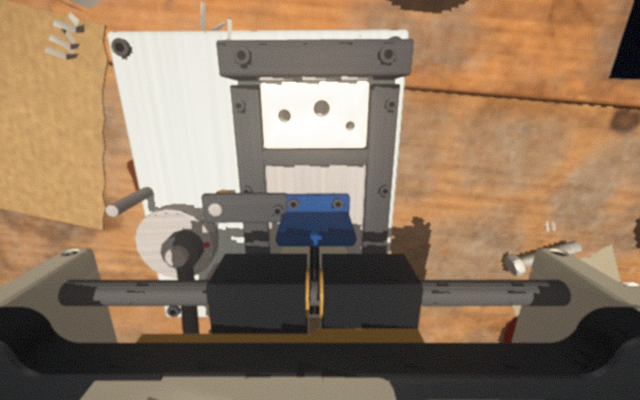

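Emit:
apply_moves:
  plan:
    - {"tx": -0.01,"ty": 0,"tz": 0,"yaw": 0,"grip": -1}
    - {"tx": -0.03,"ty": 0,"tz": 0,"yaw": 0,"grip": -1}
    - {"tx": -0.04,"ty": 0,"tz": -0.03,"yaw": 0,"grip": -1}
    - {"tx": -0.05,"ty": 0,"tz": -0.08,"yaw": 0,"grip": -1}
    - {"tx": -0.06,"ty": 0,"tz": -0.12,"yaw": 0,"grip": -1}
    - {"tx": -0.06,"ty": 0,"tz": -0.12,"yaw": 0,"grip": -1}

```text
time: 12.72
tool_pos: [0.4917, -0.0373, 0.1806]
tool_rot: [3.139, -0.009, 0.076]
contact_force: [0.1, -0.1, 0.4]
opening: 0.0006
```

```bash
python3 -c "
from h import *
look('w10')
p,y=fing(-.02,-.036); print(p,y)
rows([(*p,.16,y),(*p,.068,y)])"
```

```text
12.725 [ 0.4917 -0.0373  0.1806] [ 3.1387 -0.0094  0.0765] [ 0.1092 -0.1126  0.3606]
push_tab [130.  315.6] 0.56 [ 0.5546 -0.0334  0.066 ]
lever_knob [235.7 226.3] 0.78 [0.4464 0.0474 0.077 ]
cam_axis [149.8 225.7] 0.87 [0.5266 0.056  0.045 ]
end_stop [ 28. 311.] 0.96 [ 0.6505 -0.0217  0.01  ]
block [ 58.9 315.2] 0.87 [ 0.6225 -0.0281  0.01  ]
knob 368 [0.4494 0.0474 0.0893] [0.4406 0.0394 0.0677] [0.4551 0.0551 0.0955]
knobtop 248 [0.4475 0.0479 0.0938] [0.4401 0.0411 0.0907] [0.4542 0.0552 0.0957]
tab 405 [ 0.5593 -0.0311  0.0733] [ 0.5554 -0.0501  0.0573] [ 0.5631 -0.0121  0.0765]
cam angle -0.042311108748555405 0.07920961390359207
[0.4489 0.0133] 1.6697963267948965
[ 0.489  -0.0365  0.1758] 0.07681522826514642
[{"tx": -0.0361, "ty": -0.0527, "tz": 0.0158, "yaw": -1.593, "grip": -1}, {"tx": -0.0361, "ty": -0.0527, "tz": 0.1078, "yaw": -1.593, "grip": -1}]
```

View pics/w10.png

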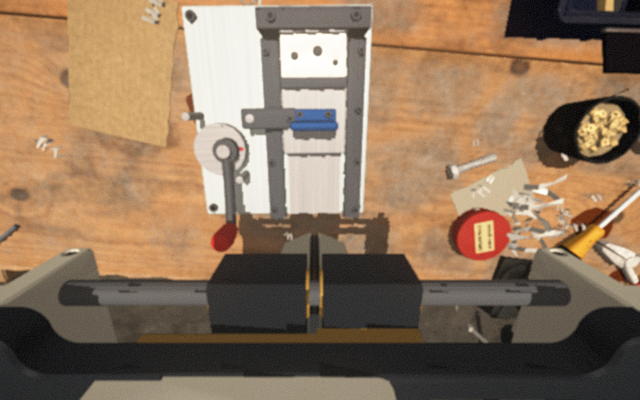

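Emit:
apply_moves:
  plan:
    - {"tx": -0.036,"ty": -0.0525,"tz": 0.0,"yaw": -1.593,"grip": -1}
    - {"tx": -0.036,"ty": -0.0525,"tz": 0.0,"yaw": -1.593,"grip": -1}
    - {"tx": -0.036,"ty": -0.0525,"tz": 0.0,"yaw": -1.593,"grip": -1}
    - {"tx": -0.036,"ty": -0.0525,"tz": 0.0,"yaw": -1.593,"grip": -1}
    - {"tx": -0.036,"ty": -0.0525,"tz": 0.0,"yaw": -1.593,"grip": -1}
    - {"tx": -0.036,"ty": -0.0525,"tz": 0.0,"yaw": -1.593,"grip": -1}
    - {"tx": -0.036,"ty": -0.0525,"tz": 0.0,"yaw": -1.593,"grip": -1}
    - {"tx": -0.036,"ty": -0.0525,"tz": 0.0,"yaw": -1.593,"grip": -1}

```text
time: 14.02
tool_pos: [0.4492, 0.013, 0.1761]
tool_rot: [-3.14, -0.0, 1.583]
contact_force: [-1.5, -0.1, -0.2]
opening: 0.0006
```

```bash
python3 -c "
from h import *
p,y=fing(-.02,-.036); print(p,y)
rows([(*p,.16,y),(*p,.068,y)])"
```

```text
[0.4489499 0.0132692] 1.6697963267948965
[0.44919637 0.01298821 0.17614138] 1.5829910965814393
[{"tx": 0.0003, "ty": -0.0002, "tz": 0.0161, "yaw": -0.087, "grip": -1}, {"tx": 0.0003, "ty": -0.0002, "tz": 0.1081, "yaw": -0.087, "grip": -1}]
```

Emit:
apply_moves:
  plan:
    - {"tx": 0,"ty": 0,"tz": 0.03,"yaw": -0.08,"grip": -1}
    - {"tx": 0,"ty": 0,"tz": 0.07,"yaw": -0.08,"grip": -1}
    - {"tx": 0,"ty": 0,"tz": 0.108,"yaw": -0.08,"grip": -1}
    - {"tx": 0,"ty": 0,"tz": 0.108,"yaw": -0.08,"grip": -1}
    - {"tx": 0,"ty": 0,"tz": 0.108,"yaw": -0.08,"grip": -1}

```text
time: 14.65
tool_pos: [0.45, 0.0129, 0.0697]
tool_rot: [3.141, 0.0, 1.657]
contact_force: [0.2, 0.7, -0.9]
opening: 0.0002
```

```bash
python3 - <<'E'
from h import *
T=[]
for a in [0.03,.16,.3,.44,.58,.72,.86,1.0]: 
    p,y=fing(a,-.0195); T.append((*p,.068,y))
rows(T); print(robot.observe()['contact_force'])
E
```

```text
[0.45001404 0.01285992 0.06971549] 1.6568194586714795
[{"tx": 0.021, "ty": -0.0022, "tz": 0.0017, "yaw": 0.037, "grip": -1}, {"tx": 0.0316, "ty": -0.0036, "tz": 0.0017, "yaw": 0.167, "grip": -1}, {"tx": 0.0431, "ty": -0.0037, "tz": 0.0017, "yaw": 0.307, "grip": -1}, {"tx": 0.0545, "ty": -0.0021, "tz": 0.0017, "yaw": 0.447, "grip": -1}, {"tx": 0.0656, "ty": 0.0011, "tz": 0.0017, "yaw": 0.587, "grip": -1}, {"tx": 0.0761, "ty": 0.0058, "tz": 0.0017, "yaw": 0.727, "grip": -1}, {"tx": 0.0859, "ty": 0.0119, "tz": 0.0017, "yaw": 0.867, "grip": -1}, {"tx": 0.0947, "ty": 0.0193, "tz": 0.0017, "yaw": 1.007, "grip": -1}]
[ 0.17564702  0.65819867 -0.89267114]
```

Emit:
apply_moves:
  plan:
    - {"tx": 0.021,"ty": -0.002,"tz": 0.001,"yaw": 0.037,"grip": -1}
    - {"tx": 0.0315,"ty": -0.0035,"tz": 0.001,"yaw": 0.167,"grip": -1}
    - {"tx": 0.043,"ty": -0.0035,"tz": 0.001,"yaw": 0.307,"grip": -1}
    - {"tx": 0.0545,"ty": -0.002,"tz": 0.001,"yaw": 0.447,"grip": -1}
    - {"tx": 0.0655,"ty": 0.001,"tz": 0.001,"yaw": 0.587,"grip": -1}
    - {"tx": 0.076,"ty": 0.006,"tz": 0.001,"yaw": 0.727,"grip": -1}
    - {"tx": 0.086,"ty": 0.012,"tz": 0.001,"yaw": 0.867,"grip": -1}
    - {"tx": 0.0945,"ty": 0.0195,"tz": 0.001,"yaw": 1.007,"grip": -1}

```text
time: 15.65
tool_pos: [0.4607, 0.1087, 0.0697]
tool_rot: [3.141, 0.0, 0.646]
contact_force: [-3.0, -3.4, 1.2]
opening: 0.0008
```

```bash
python3 - <<'E'
from h import *
T=[]
for a in [1.13,1.26,1.39,1.52,1.62,1.7]: 
    p,y=fing(a,-.0195); T.append((*p,.068,y))
rows(T); look('w11')
E
```

```text
[0.46074808 0.10867588 0.06965436] 0.6456931074547811
[{"tx": 0.0109, "ty": -0.0019, "tz": 0.0017, "yaw": 0.126, "grip": -1}, {"tx": 0.0216, "ty": -0.0024, "tz": 0.0017, "yaw": 0.256, "grip": -1}, {"tx": 0.0323, "ty": -0.0015, "tz": 0.0017, "yaw": 0.386, "grip": -1}, {"tx": 0.0427, "ty": 0.0007, "tz": 0.0017, "yaw": 0.516, "grip": -1}, {"tx": 0.0505, "ty": 0.0034, "tz": 0.0017, "yaw": 0.616, "grip": -1}, {"tx": 0.0565, "ty": 0.006, "tz": 0.0017, "yaw": 0.696, "grip": -1}]
15.65 [0.4607 0.1087 0.0697] [3.1405 0.0001 0.6457] [-3.0022 -3.3821  1.2368]
push_tab [259.2 579.3] 0.7 [ 0.5546 -0.03    0.066 ]
lever_knob [221.1 314.8] 0.56 [0.4784 0.1223 0.077 ]
cam_axis [204.6 436.9] 0.89 [0.5266 0.0559 0.045 ]
end_stop [122.3 612.8] 0.75 [ 0.6496 -0.0219  0.01  ]
block [158.4 584.1] 0.69 [ 0.6204 -0.0272  0.01  ]
knob 1325 [0.4797 0.1246 0.0887] [0.4707 0.1158 0.067 ] [0.4865 0.1317 0.0955]
knobtop 833 [0.4778 0.1232 0.0937] [0.47   0.1155 0.0907] [0.4854 0.1306 0.0956]
tab 854 [ 0.5584 -0.024   0.0721] [ 0.5544 -0.048   0.0509] [ 0.562  -0.0095  0.0761]
cam angle 1.030325215109448 0.08018566094530521
```

View pics/w11.png

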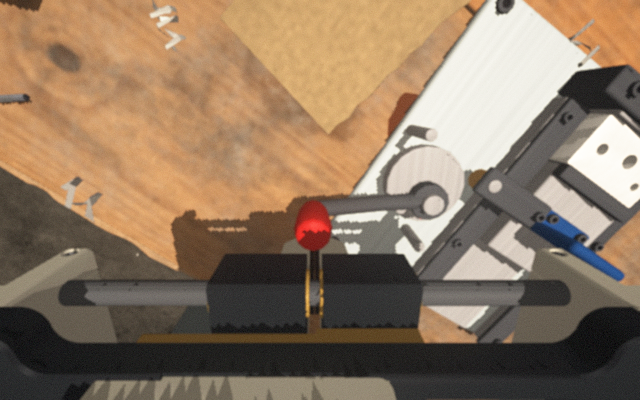

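Emit:
apply_moves:
  plan:
    - {"tx": 0.011,"ty": -0.002,"tz": 0.001,"yaw": 0.126,"grip": -1}
    - {"tx": 0.0215,"ty": -0.0025,"tz": 0.001,"yaw": 0.256,"grip": -1}
    - {"tx": 0.0325,"ty": -0.0015,"tz": 0.001,"yaw": 0.386,"grip": -1}
    - {"tx": 0.0425,"ty": 0.0005,"tz": 0.001,"yaw": 0.516,"grip": -1}
    - {"tx": 0.0505,"ty": 0.0035,"tz": 0.001,"yaw": 0.616,"grip": -1}
    - {"tx": 0.0565,"ty": 0.006,"tz": 0.001,"yaw": 0.696,"grip": -1}
    - {"tx": 0.0565,"ty": 0.006,"tz": 0.001,"yaw": 0.696,"grip": -1}

```text
time: 16.82
tool_pos: [0.509, 0.1382, 0.0672]
tool_rot: [-3.141, 0.0, -0.044]
contact_force: [-1.5, 0.9, 2.4]
opening: 0.0003
```

```bash
python3 - <<'E'
from h import *
T=[]
for a in [1.76,1.82,1.88,1.92]: 
    p,y=fing(a,-.0195); T.append((*p,.068,y))
rows(T); look('w12')
E
```

```text
[0.50902878 0.13815833 0.06718102] -0.04447411227274545
[{"tx": 0.0054, "ty": -0.0007, "tz": -0.0008, "yaw": 0.066, "grip": -1}, {"tx": 0.0102, "ty": -0.0014, "tz": -0.0008, "yaw": 0.126, "grip": -1}, {"tx": 0.0152, "ty": -0.0019, "tz": -0.0008, "yaw": 0.186, "grip": -1}, {"tx": 0.0185, "ty": -0.002, "tz": -0.0008, "yaw": 0.226, "grip": -1}]
16.825 [0.509  0.1382 0.0672] [-3.1414  0.0005 -0.0445] [-1.5238  0.9242  2.3621]
push_tab [162.3 614.7] 0.91 [ 0.5552 -0.0307  0.066 ]
lever_knob [223.6 312.9] 0.67 [0.5304 0.1386 0.077 ]
cam_axis [205.5 434.9] 0.72 [0.5261 0.0581 0.045 ]
block [ 49.1 552.7] 0.58 [ 0.6213 -0.0264  0.01  ]
knob 1184 [0.5349 0.1379 0.088 ] [0.5263 0.1302 0.0666] [0.5394 0.1463 0.0955]
knobtop 684 [0.5329 0.1376 0.0936] [0.5255 0.1303 0.0905] [0.5384 0.1454 0.0956]
tab 1622 [ 0.5603 -0.0234  0.0655] [ 0.5555 -0.0449  0.0465] [ 0.5634 -0.0098  0.076 ]
cam angle 1.716306917444772 0.08181132262115787
```

Emit:
apply_moves:
  plan:
    - {"tx": 0.0055,"ty": -0.0005,"tz": 0,"yaw": 0.066,"grip": -1}
    - {"tx": 0.01,"ty": -0.0015,"tz": 0,"yaw": 0.126,"grip": -1}
    - {"tx": 0.01,"ty": -0.0015,"tz": 0,"yaw": 0.126,"grip": -1}
    - {"tx": 0.01,"ty": -0.0015,"tz": 0,"yaw": 0.126,"grip": -1}

```text
time: 17.62
tool_pos: [0.5182, 0.1395, 0.067]
tool_rot: [3.142, 0.002, -0.171]
contact_force: [-5.9, 2.2, 4.2]
opening: 0.0003
```

```bash
python3 - <<'E'
from h import *
T=[]
for a in [1.82,1.88,1.92,1.98]: 
    p,y=fing(a,-.0195); T.append((*p,.068,y))
rows(T); look('w13')
E
```

```text
[0.51820651 0.13954669 0.06701943] -0.1714638728047433
[{"tx": 0.0012, "ty": 0.0002, "tz": -0.001, "yaw": -0.001, "grip": -1}, {"tx": 0.006, "ty": -0.0008, "tz": -0.001, "yaw": 0.059, "grip": -1}, {"tx": 0.0093, "ty": -0.0014, "tz": -0.001, "yaw": 0.099, "grip": -1}, {"tx": 0.0142, "ty": -0.0019, "tz": -0.001, "yaw": 0.159, "grip": -1}]
17.625 [0.5182 0.1395 0.067 ] [ 3.1415  0.0021 -0.1715] [-5.9209  2.2325  4.151 ]
push_tab [141.8 614.8] 0.8 [ 0.5543 -0.0319  0.066 ]
cam_axis [205.1 434.8] 0.72 [0.5253 0.0581 0.045 ]
block [ 34.6 536.5] 0.9 [ 0.6193 -0.0263  0.01  ]
knob 1146 [0.5437 0.1363 0.088 ] [0.5341 0.1292 0.0672] [0.5483 0.1447 0.0953]
knobtop 658 [0.5415 0.1361 0.0936] [0.5333 0.1295 0.0905] [0.5473 0.1442 0.0954]
tab 1925 [ 0.5605 -0.0243  0.0652] [ 0.5557 -0.0456  0.0463] [ 0.5634 -0.0098  0.076 ]
```

View pics/w13.png

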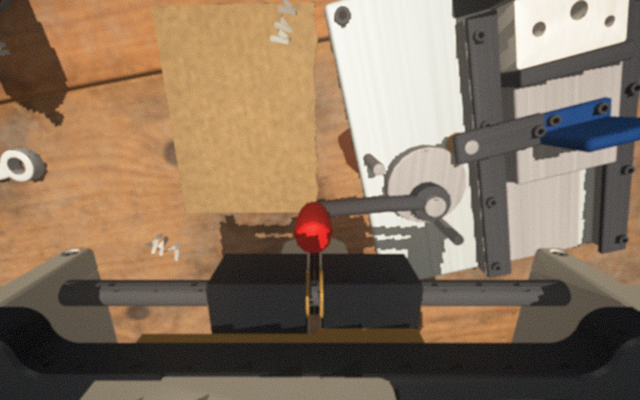

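Emit:
apply_moves:
  plan:
    - {"tx": 0.006,"ty": -0.001,"tz": 0,"yaw": 0.059,"grip": -1}
    - {"tx": 0.0095,"ty": -0.0015,"tz": 0,"yaw": 0.099,"grip": -1}
    - {"tx": 0.0095,"ty": -0.0015,"tz": 0,"yaw": 0.099,"grip": -1}

```text
time: 18.3
tool_pos: [0.5266, 0.1399, 0.0669]
tool_rot: [3.141, 0.005, -0.271]
contact_force: [-9.1, 4.5, 7.2]
opening: 0.0006
```

```bash
python3 - <<'E'
from h import *
T=[]
for a in [1.92,1.98,2.04]: 
    p,y=fing(a,-.0195); T.append((*p,.068,y))
rows(T); look('w14')
E
```

```text
[0.52655428 0.13987191 0.06692878] -0.27079646023391946
[{"tx": 0.0011, "ty": 0.0003, "tz": -0.0011, "yaw": -0.001, "grip": -1}, {"tx": 0.006, "ty": -0.0007, "tz": -0.0011, "yaw": 0.059, "grip": -1}, {"tx": 0.0108, "ty": -0.0015, "tz": -0.0011, "yaw": 0.119, "grip": -1}]
18.3 [0.5266 0.1399 0.0669] [ 3.141   0.005  -0.2708] [-9.1001  4.5251  7.1531]
push_tab [124.  611.5] 0.8 [ 0.5558 -0.032   0.066 ]
lever_knob [227.4 316.8] 0.86 [0.5448 0.134  0.077 ]
end_stop [ 20.5 522.8] 0.29 [ 0.6212 -0.0266  0.01  ]
block [ 23.1 520.5] 0.74 [ 0.6201 -0.0251  0.01  ]
knob 1147 [0.5515 0.1341 0.0882] [0.5425 0.127  0.0679] [0.5562 0.1423 0.0954]
knobtop 667 [0.5495 0.1341 0.0936] [0.5418 0.1274 0.0906] [0.5552 0.142  0.0955]
tab 2225 [ 0.5607 -0.0254  0.0652] [ 0.5559 -0.0461  0.0466] [ 0.5635 -0.0099  0.0761]
cam angle 1.9008644258072835 0.0795288335964852
```

Emit:
apply_moves:
  plan:
    - {"tx": 0.003,"ty": -0.0005,"tz": 0,"yaw": 0.03,"grip": -1}
    - {"tx": 0.006,"ty": -0.0005,"tz": 0,"yaw": 0.06,"grip": -1}
    - {"tx": 0.006,"ty": -0.0005,"tz": 0,"yaw": 0.06,"grip": -1}

```text
time: 18.98
tool_pos: [0.5322, 0.1394, 0.0668]
tool_rot: [3.141, 0.006, -0.331]
contact_force: [-9.4, 7.6, 5.2]
opening: 0.0008
```

Emit:
apply_moves:
  plan:
    - {"tx": -0.01,"ty": 0,"tz": 0,"yaw": 0,"grip": -1}
    - {"tx": -0.03,"ty": 0,"tz": 0,"yaw": 0,"grip": -1}
    - {"tx": -0.035,"ty": 0,"tz": -0.03,"yaw": 0,"grip": -1}
    - {"tx": -0.035,"ty": 0,"tz": -0.08,"yaw": 0,"grip": -1}
    - {"tx": -0.035,"ty": 0,"tz": -0.13,"yaw": 0,"grip": -1}
    - {"tx": -0.035,"ty": 0,"tz": -0.13,"yaw": 0,"grip": -1}
    - {"tx": -0.035,"ty": 0,"tz": -0.13,"yaw": 0,"grip": -1}

```text
time: 19.85
tool_pos: [0.5015, 0.149, 0.1964]
tool_rot: [3.141, -0.0, -0.331]
contact_force: [-0.2, -0.0, -1.6]
opening: 0.0005
```

```bash
python3 - <<'E'
from h import *
look('w15')
E
```

```text
19.85 [0.5015 0.149  0.1964] [ 3.1411 -0.     -0.3311] [-0.1872 -0.0149 -1.582 ]
push_tab [ 76.7 479.5] 0.85 [ 0.5545 -0.0304  0.066 ]
lever_knob [139.6 313.5] 0.63 [0.5514 0.1332 0.077 ]
cam_axis [136.  389.9] 0.94 [0.5252 0.057  0.045 ]
block [ 19.8 437.9] 0.86 [ 0.6187 -0.0276  0.01  ]
knob 192 [0.5514 0.1326 0.093 ] [0.5446 0.1249 0.0874] [0.5604 0.1413 0.0955]
knobtop 174 [0.5509 0.1329 0.0936] [0.5447 0.1252 0.0908] [0.5603 0.1413 0.0956]
tab 521 [ 0.5596 -0.0302  0.0712] [ 0.5551 -0.0496  0.0483] [ 0.5632 -0.0112  0.0765]
cam angle 1.9835571212583734 0.08063742075128005
```

View pics/w15.png

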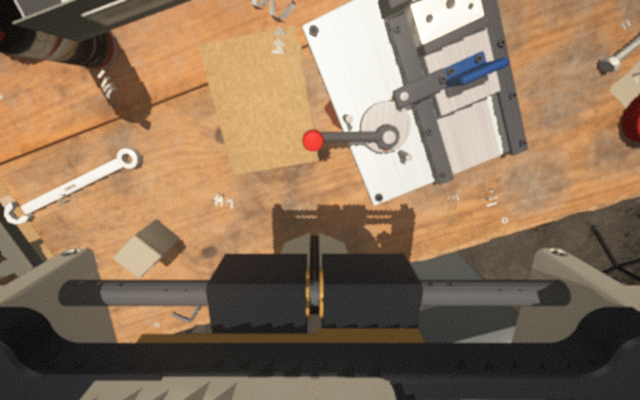

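Emit:
apply_moves:
  plan:
    - {"tx": -0.037,"ty": 0.139,"tz": -0.05,"yaw": -0.4,"grip": -1}
    - {"tx": -0.037,"ty": 0.139,"tz": -0.05,"yaw": -0.4,"grip": -1}
    - {"tx": -0.037,"ty": 0.139,"tz": -0.05,"yaw": -0.4,"grip": -1}
    - {"tx": -0.037,"ty": 0.139,"tz": -0.05,"yaw": -0.4,"grip": -1}
    - {"tx": -0.037,"ty": 0.139,"tz": -0.05,"yaw": -0.4,"grip": -1}
    - {"tx": -0.037,"ty": 0.139,"tz": -0.05,"yaw": -0.4,"grip": -1}
    - {"tx": -0.037,"ty": 0.139,"tz": -0.05,"yaw": -0.4,"grip": -1}

```text
time: 21.02
tool_pos: [0.4217, 0.0305, 0.2465]
tool_rot: [-3.141, 0.001, 0.07]
contact_force: [-0.6, -0.3, 0.1]
opening: 0.0005
```

```bash
python3 - <<'E'
from h import *
look('w16')
p,d=snap('top','t16.png'); q=cv2.imread('pics/t16.png')[140:240,260:400]; 
snap('scene','s16.png'); r=cv2.imread('pics/s16.png')[150:250,250:390]; cv2.imwrite('pics/ts16.png',np.vstack([cv2.resize(x,None,fx=3,fy=3,interpolation=cv2.INTER_CUBIC) for x in (q,r)]))
E
```

```text
21.025 [0.4217 0.0305 0.2465] [-3.1414  0.001   0.0697] [-0.5809 -0.2698  0.146 ]
push_tab [ 62.1 381.4] 0.57 [ 0.5537 -0.0317  0.066 ]
lever_knob [ 51.7 225.5] 0.76 [0.5508 0.1314 0.077 ]
cam_axis [ 86.1 299.4] 0.59 [0.5248 0.0557 0.045 ]
block [  6.7 376.5] 0.61 [ 0.6205 -0.0289  0.01  ]
knob 191 [0.5481 0.128  0.0881] [0.5428 0.1234 0.0709] [0.5565 0.1388 0.0948]
knobtop 105 [0.5482 0.1302 0.093 ] [0.5429 0.124  0.0905] [0.5571 0.1394 0.095 ]
tab 279 [ 0.5583 -0.0307  0.075 ] [ 0.5547 -0.05    0.0733] [ 0.562  -0.0115  0.0766]
cam angle 1.9831721920268273 0.07871253740990346
```

View pics/w16.png

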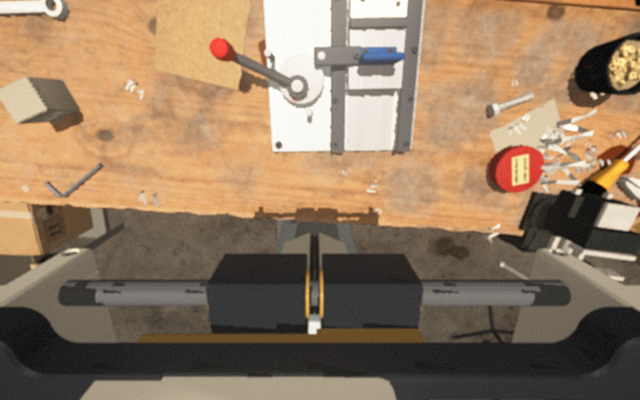

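View pics/ts16.png

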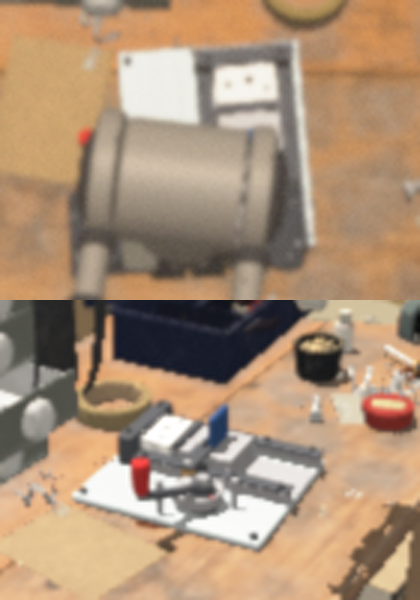

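The wrist view shows the knob at (52, 225), with the lever turned past +y. The roller bracket, at (57, 340), sits in front of the cam. The top and scene views show the block against the end stop, and the arm is clear.

```bash
python3 -c "
from cell import robot
print(robot.hand_in())"
```

```text
the job is handed in; nothing more can be done
None
```

The block is clamped, and I handed the job in with the arm clear, after about 21 s of the 62 s allowed.

1. **Lever back:** I pushed the lever round until it pointed straight back. The cam measured about -0.03 rad, with the red dot facing the slide.
2. **Slide forward:** I pushed the blue tab until the slide stopped against the block and end stop. The push force rose to about 23 N with no further movement.
3. **Lever clamped:** I pushed the lever back to about 1.95–1.98 rad, past the 1.8 where the cam is tight. The last push was about 12 N sideways.

**Last checks:** After the arm withdrew, the tab was within about 2 mm of where it had been pushed to, which is within measuring error. The lever had not sprung back, and contact force was near zero. The block showed against the stop in the top and scene views. The bystanders I could see had not visibly moved, but I only judged them by eye.

**Disagreements:** The block network put the block's origin at x 0.619–0.622 m. My fixture estimate for a seated block is about 0.620–0.622 m, so they agree within a few millimetres. A few low-confidence readings taken while the gripper blocked the view were wrong, and I ignored them.

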